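# Click the blue planer's depth lever up to the green notch

## Robot

A 6-joint arm with a two-finger parallel gripper is mounted at the origin on the work surface. World frame = base frame: x ahead of the robot, y to its left, z up, the work surface at z = 0. Lengths are in m, angles in rad, forces in N, time in s.
With the tool pointing down it reaches from about 0.35 to 0.775 m from the base axis. Payload 5.5 kg.
Tool frame: the origin (TCP) lies midway between the tips of the shut fingers; the grasp point (between the pads) lies 19 mm behind it; z points along the fingers, y is the line along which they close (so a half turn about z gives the same grasp; the last joint's range is limited). The gripper opens to 85 mm and grips with 20 to 120 N. Pads are 22 mm wide; open, the fingers measure 114 mm over their backs; the gripper's body (76 mm by 85 mm) begins 54 mm behind the grasp point. The pads swing forward as they close: fully open they stand 13 mm farther back than shut.
Start: joints at [1.113, 0.313, 0.046, 1.304, 0, 1.431], TCP at [0.18, 0.546, 0.201] pointing down, gripper open.
Joint ranges: [-2.76, 2.76], [-0.86, 1.69], [-1.03, 1.26], [-2.2, 2.34], [-1.47, 1.5], [-3.14, 3.14]. Speed limits (rad/s): [2.57, 2.57, 3.14, 3.14, 3.14, 3.14].

## Interface

Orientations are given as a unit quaternion [w, x, y, z].
In Python, from workcell import telemetry, imaging, env gives the robot as it stands. The module is installed in compiled form; this text tells all that it offers.
- The arm moves only by the tool step_arm, never from a script. Its argument "moves" is a list of rows, each a list of 3 entries, a list of its own where there are three numbers: the shift along the tool's x, y, z in mm, then the turn, a rotation vector about the tool's x, y, z in rad, then the finger opening in mm, from 0 to 85.4. A call has 1 to 8 rows; each row is the pose to reach, as a shift and turn from the pose commanded when the call began, along the tool's axes at that moment; what a row does not reach only later rows make up. A row lasts 1/12 s, in which the tool goes at most 41.7 mm and 7.16 degrees, less where a joint would pass 70% of its speed; a pose out of reach is approached as far as the arm can. A call with a gripper value outside its range is refused whole. The fingers move at their own pace and stop on an object; "grip_force" is the grip in N (left out, the last holds). Time passes only in rows, so rows that repeat a pose let the fingers close. It gives the time, the measured TCP pose, the force, the opening and the grip force at its end, in the units of the state.
- telemetry.get_state(): the state, without advancing time (a new reading comes with each control period).
- imaging.read_camera(name): name is "scene" or "side" or "wrist"; returns the picture (420x560x3 uint8, red, green, blue); there is no depth.
- imaging.camera_params(name): a dict with "camera_matrix" (3x3 intrinsics, pixels), "pose" (4x4, takes a point from camera to world coordinates). Camera axes: x right, y up, looking along -z (the intrinsics and any distortion apply to the point x, -y, -z); pixel columns grow to the right and rows downward; lengths in m; the calibration is good to about 2 mm. The wrist camera is an equidistant fisheye: a pixel r from the principal point sees the ray r / f radians off the axis. A picture is of the moment at which its call begins: read the wrist's pose just before it. camera_params takes no time and is no camera call; for the wrist camera it gives the pose at the moment of the call.
- env.hand_in(): hands the job in; it is judged then, once.
The state is a dict: "clock": time; "joint_pos": joint angles; "qvel": joint speeds; "tau": joint torques, N m; "tcp_pos": TCP position; "orientation": TCP orientation; "wrist_force": force on the tool from outside, world axes, zero at the start; "ft_torque": the same for the moment, N m; "finger_gap": finger opening in m; "grip_force": force on a finger pad.
Only numpy, scipy, OpenCV 4.12 (cv2) and the standard library are available. Lean on these libraries where they do the work, as an engineer would, in place of code of your own. Each camera call takes 0.05 s, during which the arm holds its last target. There are 200 camera calls.

## Task

Click the depth lever of the blue bench planer to its green-marked notch, one notch at a time: let it rest for half a second in each of the two yellow-marked notches on the way, and never let it go on to the red-marked notch. Leave the yellow planer's lever alone, and let go of the lever at the end.

Things in the scene. Friction and masses are not known exactly. Their poses are not given: they have to be found in the camera images.
- planer_blue: Fixed blue bench planer. Grey round deck (radius 130 mm, top at 50 mm) with the lever; the blue body (270 mm wide, fence 122 mm high) starts 30 mm behind the pivot. Origin: on the table under the lever's vertical pivot; +x into the machine, +y left. Marks on the deck 119 mm from the pivot, one per notch, from left (+y) to right: white, white, yellow, yellow, green, red.
- lever_blue (a joint): Lever angle q (rad), growing counter-clockwise from above: the knob swings along the deck's robot side from +y to -y. Sprung notches: 0, 0.26 (white; it starts in one of these), 0.52, 0.78 (yellow), 1.04 (green), 1.30 (red). Knob in the planer's frame: x = -0.095 cos(q-0.65), y = -0.095 sin(q-0.65) m. About 3 N at the knob leaves a notch; past halfway it snaps into the next and stays.
- knob_blue (a point): Centre of the upright round blue knob on the lever's end: 18 mm in diameter, from 67 to 107 mm above the table; this point at 87 mm, 95 mm from the pivot. A flat steel arm 14 mm wide (60 to 68 mm above the table) joins it to the pivot; nothing else stands beside it, so it can be pinched or pushed from above.
- knob_yellow (a point): The same point on the yellow knob of the otherwise identical yellow planer: a bystander, its lever must stay in its notch. Either planer may stand on the left.

How it is judged:
By the outcome, as a careful person would: the job done as asked, in the order asked, and still so for the second after the job is handed in, with the robot touching nothing.
It also fails if it takes over 38 s, if anything falls off the work surface, if the arm or the gripper's body presses on something with over 40 N, if the wrist force passes 120 N, or if a joint passes its speed limit or range.

## Working session

There is one attempt and no reset: what is moved stays moved. The work goes in short steps, Python scripts to look and compute and a tool call to move; the robot and the scene stay as the last step left them, time stands still between calls to the robot, and variables do not carry over. Pictures are saved under pics/ and viewed, at most 10 in all, crops included, and the job is handed in when it is done.

Besides the shell and the picture viewer there is one more tool, called after "Request:" as name([rows], argument=value, ...), one row to a line, values as JSON. step_arm: Moves the arm, as the interface text tells. Its arguments: {"type":"object","properties":{"moves":{"type":"array"},"grip_force":{"type":"number"}},"required":["moves"]}

```bash
mkdir -p pics
cat > h.py <<'E'
import numpy as np, cv2
from workcell import telemetry, imaging, env
def ray(cam,u,v,p=None):
    p=p or imaging.camera_params(cam); K=np.array(p["camera_matrix"]);T=np.array(p["pose"])
    x=(u-K[0,2])/K[0,0];y=(v-K[1,2])/K[1,1]
    if cam=="wrist":
        r=np.hypot(x,y); s=np.sin(r)/r if r>1e-9 else 1; d=np.array([x*s,-y*s,-np.cos(r)])
    else: d=np.array([x,-y,-1.])
    return T[:3,3],T[:3,:3]@d
def onz(cam,u,v,z,p=None):
    o,d=ray(cam,u,v,p); return o+d*(z-o[2])/d[2]
def proj(cam,P,p=None):
    p=p or imaging.camera_params(cam); K=np.array(p["camera_matrix"]);T=np.array(p["pose"])
    c=T[:3,:3].T@(np.array(P)-T[:3,3]); x,y,z=c[0],-c[1],-c[2]
    if cam=="wrist":
        r=np.hypot(x,y);t=np.arctan2(r,z);x,y=x/r*t,y/r*t
    else: x,y=x/z,y/z
    return K[0,0]*x+K[0,2],K[1,1]*y+K[1,2]
E
python3 - <<'E'
from h import *
print(telemetry.get_state())
a=imaging.read_camera("scene");b=imaging.read_camera("side")
np.save("a.npy",a);np.save("b.npy",b)
cv2.imwrite("pics/s.png",a[:,:,::-1]);cv2.imwrite("pics/d.png",b[:,:,::-1])
for c in("scene","side","wrist"):print(imaging.camera_params(c))
E
```

```text
{'clock': 0.0, 'joint_pos': array([1.11339825e+00, 3.14028605e-01, 4.49644129e-02, 1.30360580e+00,
       2.09474324e-05, 1.43119442e+00]), 'qvel': array([ 1.39607069e-04,  1.09233887e-03,  9.23718641e-04,  4.25115516e-04,
       -2.34604337e-05, -2.00911412e-04]), 'tau': array([-3.53822670e-04, -4.80627394e+01,  2.98533189e+01,  1.93248794e-02,
       -1.38367268e-04, -8.68980322e-06]), 'tcp_pos': array([0.1794187 , 0.54568375, 0.19958693]), 'orientation': array([-2.85520623e-04,  1.58230208e-01,  9.87401805e-01, -8.92324171e-04]), 'wrist_force': array([0.62317789, 0.36096309, 0.52039649]), 'ft_torque': array([ 0.05835132, -0.04548103,  0.03706539]), 'grip_force': 0.0, 'finger_gap': 0.08523220514204947}
{'camera_matrix': array([[482.12230888,   0.        , 269.34709426],
       [  0.        , 482.12230888, 210.92731027],
       [  0.        ,   0.        ,   1.        ]]), 'pose': array([[-0.57159411, -0.5475883 ,  0.61108693,  1.08936365],
       [ 0.82025538, -0.40081844,  0.40807559,  0.38767303],
       [ 0.02147749,  0.73450094,  0.67826771,  0.68094076],
       [ 0.        ,  
[... 194 characters left out ...]
 ,   1.        ]]), 'pose': array([[-0.9748866 ,  0.12729193, -0.1827372 ,  0.35858299],
       [-0.22159772, -0.63607024,  0.73912726,  0.77694688],
       [-0.02214875,  0.76105941,  0.64830395,  0.76332385],
       [ 0.        ,  0.        ,  0.        ,  1.        ]])}
{'camera_matrix': array([[325.1922621 ,   0.        , 279.59938103],
       [  0.        , 325.1922621 , 206.33762943],
       [  0.        ,   0.        ,   1.        ]]), 'pose': array([[ 0.31247909, -0.90273736, -0.29567224,  0.10334714],
       [ 0.94992211,  0.29623777,  0.09945437,  0.57111017],
       [-0.00219189, -0.31194301,  0.95009829,  0.37176618],
       [ 0.        ,  0.        ,  0.        ,  1.        ]])}
```

View pics/s.png

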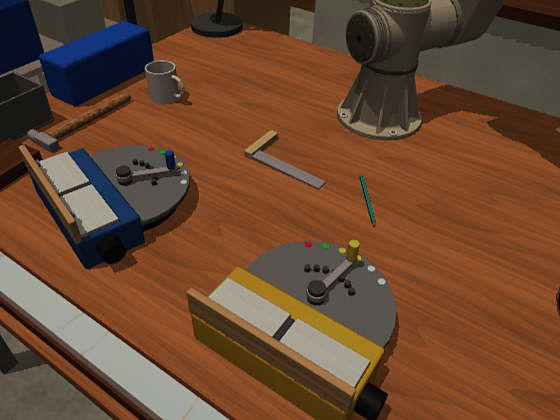

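View pics/d.png

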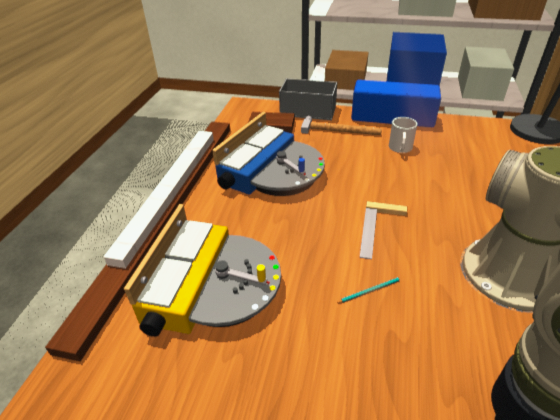

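The scene view shows the blue planer at (130,180) with its knob at (170,158). The yellow planer is nearer the camera, with its knob at (353,250). I'll measure the blue marks, pivot and knob next.

Run:
```python
from h import *
a=np.load("a.npy");b=np.load("b.npy")
c1=cv2.resize(a[135:215,90:200],None,fx=5,fy=5,interpolation=cv2.INTER_CUBIC)
c2=cv2.resize(b[130:200,240:340],None,fx=5.5,fy=5.5,interpolation=cv2.INTER_CUBIC)
cv2.imwrite("pics/c1.png",c1[:,:,::-1])
cv2.imwrite("pics/c2.png",c2[:,:,::-1])
def blobs(im,cam,roi,z):
    h=cv2.cvtColor(im,cv2.COLOR_RGB2HSV);x0,x1,y0,y1=roi
    for n,lo,hi in(("red",(0,150,100),(5,255,255)),("red2",(172,150,90),(180,255,255)),("green",(50,120,60),(80,255,255)),("yel",(22,140,100),(34,255,255)),("white",(0,0,165),(180,60,255)),("blue",(110,150,40),(128,255,255))):
        m=cv2.inRange(h,lo,hi)
        mm=np.zeros_like(m);mm[y0:y1,x0:x1]=m[y0:y1,x0:x1]
        k,_,s,c=cv2.connectedComponentsWithStats(mm)
        for i in range(1,k):
            if s[i,4]>4: print(cam,n,c[i].round(1),s[i,4],onz(cam,*c[i],.087 if n=="blue" else z)[:2].round(4))
blobs(a,"scene",(135,200,140,200),.05)
blobs(b,"side",(285,335,150,195),.05)
```

```text
scene red [150.6 148.4] 20 [ 0.5087 -0.3226]
scene green [162.4 151.6] 18 [ 0.5019 -0.293 ]
scene yel [179.5 163.9] 21 [ 0.5129 -0.2324]
scene white [183.3 181.5] 11 [ 0.5522 -0.1857]
scene blue [168.8 159. ] 97 [ 0.5473 -0.2247]
side red [320.  158.3] 7 [ 0.5101 -0.3232]
side green [320.5 163.8] 10 [ 0.5039 -0.2935]
side yel [318.4 169.3] 9 [ 0.5052 -0.2633]
side yel [313.5 174.8] 10 [ 0.5148 -0.2328]
side white [291.2 163.5] 60 [ 0.5906 -0.2786]
side white [316.7 168. ] 6 [ 0.5115 -0.2692]
side white [306.9 179.4] 17 [ 0.5293 -0.2066]
side white [296.8 182.2] 29 [ 0.5551 -0.1876]
side blue [300.9 161.8] 24 [ 0.5531 -0.2376]
```

View pics/c1.png

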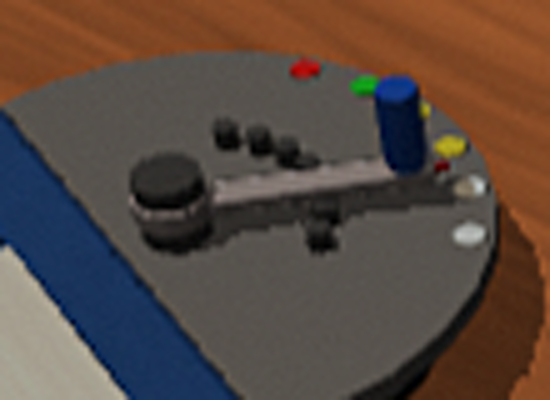

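View pics/c2.png

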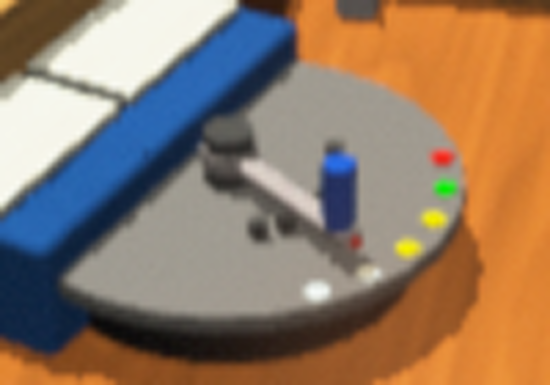

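The crops show the lever arm pointing at the second white mark, so q is about 0.26. Marks run white, white, yellow, yellow, green, red towards world −y. I'll fit the pivot and yaw.

Run:
```python
from h import *
from scipy.optimize import least_squares
q=np.array([1.30,1.04,.78,.52,.26,0])
P=np.array([[.5094,-.3229],[.5029,-.2933],[.5052,-.2633],[.5139,-.2326],[.5293,-.2066],[.5537,-.1867]])
f=lambda p,r,q:np.c_[p[0]-r*np.cos(q-.65+p[2]),p[1]-r*np.sin(q-.65+p[2])]
s=least_squares(lambda p:(f(p,.119,q)-P).ravel(),[.62,-.27,0]);print(s.x,(s.fun.reshape(-1,2)*1e3).round(1))
Q=np.array([.26,.52,.78,1.04,1.3,.65]);K=f(s.x,.095,Q);print(K.round(4))
print("dirs",Q-.65+s.x[2])
for c in("scene","side"):print(c,[np.round(proj(c,[*k,.087]),1) for k in K[:2]], np.round(proj(c,[*s.x[:2],.07]),1))
```

```text
[ 0.62160802 -0.28349758 -0.30779406] [[ 0.1 -0.5]
 [ 0.1  0. ]
 [-0.7  0.8]
 [-0.1 -0.4]
 [ 1.1 -0.4]
 [-0.6  0.5]]
[[ 0.5488 -0.2225]
 [ 0.5356 -0.2432]
 [ 0.5281 -0.2667]
 [ 0.5269 -0.2913]
 [ 0.5321 -0.3154]
 [ 0.5311 -0.2547]]
dirs [-0.69779406 -0.43779406 -0.17779406  0.08220594  0.34220594 -0.30779406]
scene [array([169.1, 159.7]), array([166.2, 153.1])] [122.7 173.1]
side [array([301.4, 164.8]), array([307.3, 161.4])] [281.4 155.9]
```

The fit residuals are 1 mm or less, and the knob matches the q=0.26 prediction in both views. Moving over it; the tool's y is already close to tangential.

Request:
step_arm([
  [[-590,-614,0],[0,0,0],50],
  [[-590,-614,0],[0,0,0],50],
  [[-590,-614,0],[0,0,0],50],
  [[-590,-614,0],[0,0,0],50],
  [[-590,-614,0],[0,0,0],50],
  [[-590,-614,0],[0,0,0],50],
  [[-590,-614,0],[0,0,0],50],
  [[-590,-614,0],[0,0,0],50],
])

```text
clock: 0.77
tcp_pos: [0.324, 0.2439, 0.2003]
orientation: [-0.0, 0.158, 0.987, -0.0]
wrist_force: [1.8, 0.5, 0.2]
finger_gap: 0.0501
grip_force: 0.0
```

Request:
step_arm([
  [[-359,-373,0],[0,0,0],50],
  [[-359,-373,0],[0,0,0],50],
  [[-359,-373,0],[0,0,0],50],
  [[-359,-373,0],[0,0,0],50],
  [[-359,-373,0],[0,0,0],50],
  [[-359,-373,0],[0,0,0],50],
  [[-359,-373,0],[0,0,0],50],
  [[-359,-373,0],[0,0,0],50],
])

```text
clock: 1.43
tcp_pos: [0.4687, -0.0567, 0.2003]
orientation: [-0.0, 0.159, 0.987, 0.0]
wrist_force: [0.3, 0.9, -0.8]
finger_gap: 0.0498
grip_force: 0.0
```

Request:
step_arm([
  [[-128,-133,0],[0,0,0],50],
  [[-128,-133,0],[0,0,0],50],
  [[-128,-133,0],[0,0,0],50],
  [[-128,-133,0],[0,0,0],50],
  [[-128,-133,0],[0,0,0],50],
  [[-128,-133,0],[0,0,0],50],
  [[-128,-133,0],[0,0,0],50],
])

```text
clock: 2.02
tcp_pos: [0.5481, -0.2217, 0.1992]
orientation: [-0.001, 0.159, 0.987, 0.001]
wrist_force: [0.5, 0.0, -0.1]
finger_gap: 0.0502
grip_force: 0.0
```

Run:
```python
from h import *
p=imaging.camera_params("wrist");s=telemetry.get_state();w=imaging.read_camera("wrist");a=imaging.read_camera("scene")
print(s["clock"],s["tcp_pos"],s["orientation"],s["joint_pos"].round(2))
h=cv2.cvtColor(w,cv2.COLOR_RGB2HSV)
for n,lo,hi,z in(("blue",(110,150,40),(128,255,255),.107),("red",(172,150,90),(180,255,255),.05),("red",(0,200,90),(4,255,255),.05),("green",(50,120,60),(80,255,255),.05),("yel",(24,170,100),(34,255,255),.05)):
    k,_,t,c=cv2.connectedComponentsWithStats(cv2.inRange(h,lo,hi))
    for i in range(1,k):
        if t[i,4]>15: print(n,c[i].round(1),t[i],onz("wrist",*c[i],z,p)[:2].round(4))
for k in([.5488,-.2225,.107],[.6216,-.2835,.07],[.503,-.2933,.05]):print(np.round(proj("wrist",k,p),1))
cv2.imwrite("pics/w.png",w[:,:,::-1])
```

```text
2.0167 [ 0.54812706 -0.22167403  0.19922946] [-1.04833876e-03  1.59146878e-01  9.87254196e-01  5.70166599e-04] [-0.52  0.35  0.09  1.32  0.   -0.2 ]
red [539.  108.7] [537 105   5   8  32] [0.5521 0.1141]
red [177.8 178. ] [174 174   9   9  55] [ 0.5087 -0.3209]
green [550.4  93.3] [548  89   6  10  50] [0.5369 0.1412]
green [201.1 162.9] [196 157  12  13 118] [ 0.5023 -0.2909]
yel [229.4 154.1] [224 149  12  11 103] [ 0.5036 -0.26  ]
yel [260.  153.4] [255 148  11  12 105] [ 0.513  -0.2306]
yel [539.2 231.2] [523 207  37  78 878] [0.7192 0.1005]
[279.  200.2]
[246.  269.8]
[199.3 164.3]
```

View pics/w.png

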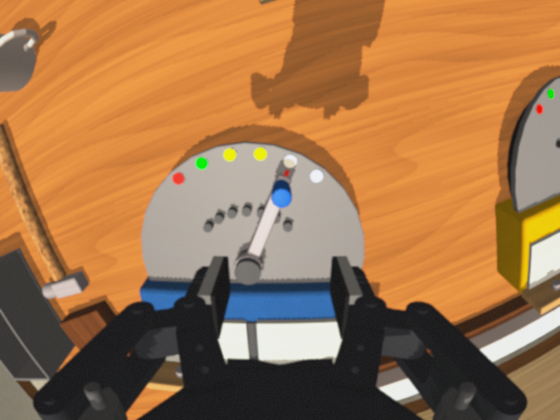

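The wrist view shows the blue knob at (282,197), within about 2 mm of the prediction. The lever is at the second white mark (290,160). Descending astride the knob, then narrowing the fingers to 26 mm.

Request:
step_arm([
  [[0,0,35],[0,0,0],50],
  [[0,0,70],[0,0,0],50],
  [[0,0,100],[0,0,0],50],
  [[0,0,125],[0,0,0],50],
  [[0,0,125],[0,0,0],26],
  [[0,0,125],[0,0,0],26],
  [[0,0,125],[0,0,0],26],
  [[0,0,125],[0,0,0],26],
], grip_force=20)

```text
clock: 2.78
tcp_pos: [0.5501, -0.2213, 0.0781]
orientation: [0.002, 0.158, 0.987, -0.001]
wrist_force: [0.2, -0.4, -0.5]
finger_gap: 0.0257
grip_force: 0.0
```

Run:
```python
from h import *
s=telemetry.get_state();print(s["clock"],s["tcp_pos"],s["orientation"],s["finger_gap"],s["wrist_force"])
p=imaging.camera_params("wrist");w=imaging.read_camera("wrist");cv2.imwrite("pics/w2.png",w[:,:,::-1])
from scipy.spatial.transform import Rotation as R
o=s["orientation"];M=R.from_quat([o[1],o[2],o[3],o[0]]).as_matrix()
for k in ([.5488,-.2225],[.5356,-.2432],[.5281,-.2667],[.5269,-.2913]):
    print((M.T@(np.array([*k,s["tcp_pos"][2]])-s["tcp_pos"])*1e3).round(1))
```

```text
2.7833 [ 0.55010701 -0.22125656  0.07811712] [ 1.94436219e-03  1.57858883e-01  9.87459548e-01 -6.58094513e-04] 0.025674846732391704 [ 0.15335927 -0.3629869  -0.54460961]
[ 0.9 -1.6 -0. ]
[  6.9 -25.4  -0. ]
[  6.7 -50.    0. ]
[  0.2 -73.8   0. ]
```

View pics/w2.png

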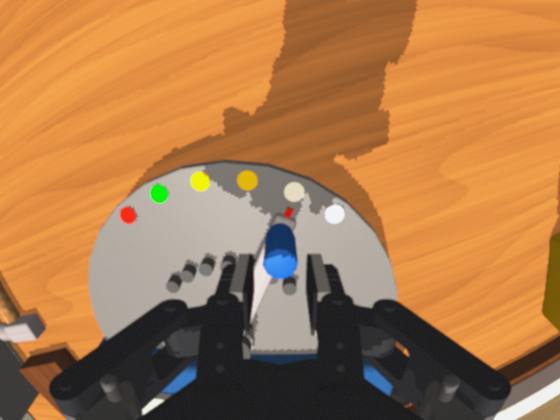

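The knob at (281,262) stands between the fingers at (238,275) and (322,275). It may sit slightly outward, so I'll check that numerically before pushing.

Run:
```python
from h import *
p=imaging.camera_params("wrist");s=telemetry.get_state();print(s["tcp_pos"])
print("knob top at",onz("wrist",281,263,.107,p),"proj pred",proj("wrist",[.5488,-.2225,.107],p),"tcp@.107",proj("wrist",[*s["tcp_pos"][:2],.107],p),"tcp@.08",proj("wrist",[*s["tcp_pos"][:2],.08],p))
```

```text
[ 0.55012921 -0.22144495  0.0780398 ]
knob top at [ 0.54673848 -0.21963058  0.107     ] proj pred (np.float64(276.8256966857375), np.float64(267.984185670313)) tcp@.107 (np.float64(279.658145654083), np.float64(269.60105517699003)) tcp@.08 (np.float64(279.71076241624087), np.float64(246.54204909694886))
```

The knob is 2–4 mm outward, well within the 22 mm pads. First click, to q=0.52.

Request:
step_arm([
  [[2,-5,0],[0,0,0],26],
  [[4,-10,0],[0,0,0],26],
  [[6,-15,0],[0,0,0],26],
  [[7,-20,0],[0,0,0],26],
  [[8,-25,0],[0,0,0],26],
  [[8,-25,0],[0,0,0],26],
  [[8,-25,0],[0,0,0],26],
  [[8,-25,0],[0,0,0],26],
])

```text
clock: 3.5
tcp_pos: [0.5331, -0.2429, 0.0757]
orientation: [0.0, 0.159, 0.987, -0.0]
wrist_force: [-0.5, -0.8, 2.8]
finger_gap: 0.0257
grip_force: 1.3
```

Request:
step_arm([
  [[0,0,0],[0,0,0],26],
  [[0,0,0],[0,0,0],26],
  [[0,0,0],[0,0,0],26],
  [[0,0,0],[0,0,0],26],
  [[0,0,0],[0,0,0],26],
  [[0,0,0],[0,0,0],26],
])

```text
clock: 4.0
tcp_pos: [0.5333, -0.2424, 0.0757]
orientation: [0.0, 0.158, 0.987, -0.0]
wrist_force: [-1.0, -2.0, 3.6]
finger_gap: 0.0256
grip_force: 1.9
```

```bash
cat > chk.py <<'E'
from h import *
import sys
s=telemetry.get_state();p=imaging.camera_params("wrist");w=imaging.read_camera("wrist");cv2.imwrite(sys.argv[1],w[:,:,::-1])
print(s["clock"],s["tcp_pos"],s["wrist_force"].round(1),s["finger_gap"])
h=cv2.cvtColor(w,cv2.COLOR_RGB2HSV);m=cv2.inRange(h,(105,150,110),(128,255,255));m[330:]=0
k,_,t,c=cv2.connectedComponentsWithStats(m)
for i in range(1,k):
    if t[i,4]>100:
        P=onz("wrist",*c[i],.107,p);print(c[i],t[i],P,"q~",np.arctan2(-(P[1]+.2835),-(P[0]-.6216))+.65+.308)
print("lever pred px for q", [(q,np.round(proj("wrist",[.6216-.095*np.cos(q-.958),-.2835-.095*np.sin(q-.958),.107],p),0)) for q in(.26,.52,.78,1.04,1.3)])
E
python3 chk.py pics/w3.png
```

```text
4.0 [ 0.53334947 -0.24238002  0.07571463] [-1.  -2.   3.6] 0.025635302566629173
lever pred px for q [(0.26, array([326., 286.])), (0.52, array([279., 276.])), (0.78, array([230., 276.])), (1.04, array([187., 285.])), (1.3, array([154., 302.]))]
```

View pics/w3.png

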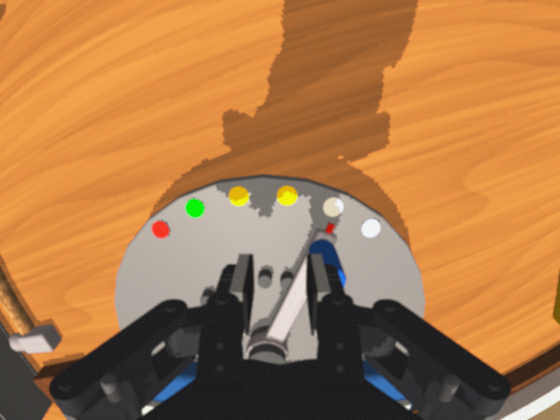

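The knob didn't move. The lever is still at white (red tip at (329,228)) and the right finger seems to have ridden over the knob's top: there is a 3.6 N upward force, and the image scale puts the tips about 30 mm above the TCP. I'll lift, go back over the knob and descend about 20 mm deeper.

Request:
step_arm([
  [[0,0,-12],[0,0,0],26],
  [[0,0,-20],[0,0,0],44],
  [[-3,12,-20],[0,0,0],44],
  [[-7,25,-20],[0,0,0],44],
  [[-7,25,-20],[0,0,0],44],
  [[-7,25,-20],[0,0,0],44],
])

```text
clock: 4.55
tcp_pos: [0.548, -0.219, 0.0947]
orientation: [-0.0, 0.157, 0.988, 0.0]
wrist_force: [-0.0, -1.0, 0.1]
finger_gap: 0.0444
grip_force: 0.0
```

Request:
step_arm([
  [[0,0,15],[0,0,0],44],
  [[0,0,28],[0,0,0],44],
  [[0,0,40],[0,0,0],44],
  [[0,0,40],[0,0,0],44],
  [[0,0,40],[0,0,0],26],
  [[0,0,40],[0,0,0],26],
  [[0,0,40],[0,0,0],26],
])

```text
clock: 5.13
tcp_pos: [0.5482, -0.2209, 0.0563]
orientation: [0.001, 0.158, 0.987, -0.0]
wrist_force: [-0.7, -1.0, -0.4]
finger_gap: 0.0258
grip_force: 0.0
```

```bash
python3 chk.py pics/w4.png
```

```text
5.1333 [ 0.54820396 -0.22094363  0.05630406] [-0.7 -1.  -0.4] 0.025827133362519947
[281.00537057 289.3952739 ] [263 274  36  32 931] [ 0.54639941 -0.21972044  0.107     ] q~ 0.2545950370343473
lever pred px for q [(0.26, array([277., 295.])), (0.52, array([223., 283.])), (0.78, array([170., 281.])), (1.04, array([127., 290.])), (1.3, array([ 97., 307.]))]
```

View pics/w4.png

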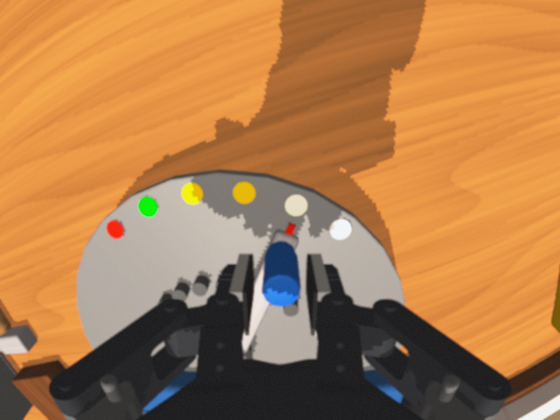

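The knob top at (281,289) now sits well below the fingertips (row 255), between the pads. First click.

Request:
step_arm([
  [[2,-5,0],[0,0,0],26],
  [[4,-10,0],[0,0,0],26],
  [[6,-15,0],[0,0,0],26],
  [[7,-20,0],[0,0,0],26],
  [[7,-24,0],[0,0,0],26],
  [[7,-24,0],[0,0,0],26],
  [[7,-24,0],[0,0,0],26],
  [[7,-24,0],[0,0,0],26],
])

```text
clock: 5.85
tcp_pos: [0.5333, -0.2416, 0.0555]
orientation: [-0.0, 0.159, 0.987, -0.0]
wrist_force: [-0.2, 0.6, 0.9]
finger_gap: 0.0259
grip_force: 0.0
```

```bash
python3 chk.py pics/w5.png
```

```text
5.85 [ 0.53334083 -0.24161827  0.05546507] [-0.2  0.6  0.9] 0.025894778546886918
[281.10722101 292.76805252] [263 278  37  31 914] [ 0.53283001 -0.24078258  0.107     ] q~ 0.509493318509071
lever pred px for q [(0.26, array([330., 309.])), (0.52, array([278., 299.])), (0.78, array([223., 299.])), (1.04, array([175., 308.])), (1.3, array([140., 324.]))]
```

q is about 0.52, with no contact force. Resting there, then the second click.

Request:
step_arm([
  [[0,0,0],[0,0,0],26],
  [[0,0,0],[0,0,0],26],
  [[0,0,0],[0,0,0],26],
  [[0,0,0],[0,0,0],26],
  [[0,0,0],[0,0,0],26],
  [[0,0,0],[0,0,0],26],
  [[0,0,0],[0,0,0],26],
  [[0,0,0],[0,0,0],26],
])

```text
clock: 6.57
tcp_pos: [0.5335, -0.2412, 0.0555]
orientation: [-0.0, 0.158, 0.987, 0.0]
wrist_force: [0.3, -0.5, 0.8]
finger_gap: 0.0259
grip_force: 0.0
```

Request:
step_arm([
  [[0,-5,0],[0,0,0],26],
  [[1,-10,0],[0,0,0],26],
  [[1,-15,0],[0,0,0],26],
  [[0,-20,0],[0,0,0],26],
  [[0,-25,0],[0,0,0],26],
  [[0,-25,0],[0,0,0],26],
  [[0,-25,0],[0,0,0],26],
  [[0,-25,0],[0,0,0],26],
])

```text
clock: 7.23
tcp_pos: [0.5257, -0.2655, 0.0555]
orientation: [0.0, 0.159, 0.987, -0.0]
wrist_force: [0.1, 0.0, -0.5]
finger_gap: 0.0257
grip_force: 0.0
```

```bash
python3 chk.py pics/w6.png
```

```text
7.2333 [ 0.52567823 -0.26548682  0.05551042] [ 0.1  0.  -0.5] 0.02565256543192878
[282.22791712 292.87568157] [264 278  38  31 917] [ 0.52541886 -0.26421883  0.107     ] q~ 0.7601551675057969
lever pred px for q [(0.26, array([382., 306.])), (0.52, array([334., 298.])), (0.78, array([279., 299.])), (1.04, array([227., 310.])), (1.3, array([187., 328.]))]
```

q is about 0.78. Resting, then the third click to green.

Request:
step_arm([
  [[0,0,0],[0,0,0],26],
  [[0,0,0],[0,0,0],26],
  [[0,0,0],[0,0,0],26],
  [[0,0,0],[0,0,0],26],
  [[0,0,0],[0,0,0],26],
  [[0,0,0],[0,0,0],26],
  [[0,0,0],[0,0,0],26],
  [[0,0,0],[0,0,0],26],
])

```text
clock: 7.95
tcp_pos: [0.5257, -0.265, 0.0555]
orientation: [0.0, 0.158, 0.987, 0.0]
wrist_force: [-0.4, -0.5, -0.4]
finger_gap: 0.0256
grip_force: 0.0
```

Request:
step_arm([
  [[-1,-5,0],[0,0,0],26],
  [[-2,-10,0],[0,0,0],26],
  [[-3,-15,0],[0,0,0],26],
  [[-5,-20,0],[0,0,0],26],
  [[-6,-24,0],[0,0,0],26],
  [[-6,-24,0],[0,0,0],26],
  [[-6,-24,0],[0,0,0],26],
  [[-6,-24,0],[0,0,0],26],
])

```text
clock: 8.62
tcp_pos: [0.5239, -0.2901, 0.0555]
orientation: [0.0, 0.158, 0.987, -0.0]
wrist_force: [0.2, -0.2, -0.4]
finger_gap: 0.026
grip_force: 0.0
```

```bash
python3 chk.py pics/w7.png
```

```text
8.6167 [ 0.52389576 -0.29006886  0.05550005] [ 0.2 -0.2 -0.4] 0.025991241488371987
[282.27747552 294.29815016] [265 279  36  32 919] [ 0.52432873 -0.28901657  0.107     ] q~ 1.014652515392263
lever pred px for q [(0.26, array([430., 292.])), (0.52, array([387., 285.])), (0.78, array([333., 287.])), (1.04, array([279., 300.])), (1.3, array([234., 321.]))]
```

q is about 1.04 and the knob is free between the fingers. Opening slightly and lifting straight up.

Request:
step_arm([
  [[0,0,0],[0,0,0],36],
  [[0,0,0],[0,0,0],36],
  [[0,0,-20],[0,0,0],36],
  [[0,0,-50],[0,0,0],36],
  [[0,0,-85],[0,0,0],36],
  [[0,0,-120],[0,0,0],36],
  [[0,0,-120],[0,0,0],36],
  [[0,0,-120],[0,0,0],36],
])

```text
clock: 9.33
tcp_pos: [0.5255, -0.2907, 0.1783]
orientation: [0.003, 0.158, 0.987, -0.001]
wrist_force: [0.3, -1.1, -0.2]
finger_gap: 0.036
grip_force: 0.0
```

```bash
python3 chk.py pics/w8.png
```

```text
9.3333 [ 0.52545019 -0.29070126  0.17833637] [ 0.3 -1.1 -0.2] 0.03602476099467751
[281.55151515 203.79393939] [272 194  20  21 330] [ 0.52395614 -0.28882783  0.107     ] q~ 1.0125098645091641
[402.76360225 301.23639775] [367 294  63  20 533] [ 0.65277817 -0.20910363  0.107     ] q~ -1.009643590093387
[279.84906521 315.04559964] [ 238  301   84   29 2193] [ 0.62642993 -0.32388078  0.107     ] q~ 2.6478403568147595
lever pred px for q [(0.26, array([369., 207.])), (0.52, array([341., 200.])), (0.78, array([310., 200.])), (1.04, array([280., 208.])), (1.3, array([253., 223.]))]
```

View pics/w8.png

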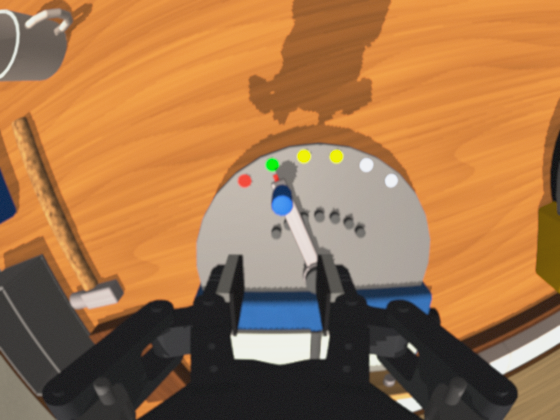

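The lever points at the green mark (272,165), with its knob at (282,203), and the gripper is clear above it.

```bash
python3 -c "
from workcell import env;print(env.hand_in())"
```

```text
the job is handed in; nothing more can be done
None
```

The blue lever is in its green notch after at least half a second in each yellow notch. It never reached red, the yellow planer's lever was left alone, and the lever is released. The first push slid over the knob without moving it, so I went deeper and repeated it. The job is handed in.

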